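# Lock the mini cabinet's sliding door with its pin

### The job

Slide the mini cabinet's orange door fully shut, then take the red-handled locking pin out of the white incense holder and put it into the blind hole in the black lock recess that the door has uncovered, feeling about for the hole with the pin's foot until it drops in. The pin must stand upright, fully home with its collar flat on the recess floor, and be let go; leave the other things on the shelf and the incense holder standing where they are.

Things in the scene. Friction and masses are not known exactly. Their poses are not given: they have to be found in the camera images.
- cabinet: White plastic mini cabinet, fixed, 130 (its x) x 250 (its y) x 80 mm high, standing on a glass shelf whose top is 12 mm above the work surface. Origin: centre of its underside. z up, its front (with the sliding door) faces its -x, opening behind the door in its +y half. A 4 mm high aluminium rail runs along y over its top at x = +17 to +23 mm.
- door (a joint): Orange sliding door of the cabinet, value in m: 0 = fully shut (a hard stop), up to 0.115 = open. It moves along the cabinet's y: opening towards -y, shutting towards +y. It is an angle plate: a front panel, and a flange 90 mm deep (cabinet x -74 to +16 mm), 120 mm long and 6 mm thick lying over the cabinet's top, flange top 87.5 mm above the cabinet's underside. Shut, the flange covers cabinet y = 0 to 120 mm. Pushing it takes 1 to 4 N; it stays where it is left.
- door_handle (a point): Centre of the top of the door's black handle, a rib upright on the door's flange: 44 mm (cabinet x) x 12 mm (cabinet y) x 30 mm high, its top 117.5 mm above the cabinet's underside. Moves with the door; it can be pushed from above on either flat side.
- lock_recess (a point): Centre of the floor of the lock recess in the cabinet's top, 18 mm to the front (-x) and 26 mm to -y of the cabinet's centre, axes as the cabinet's. The recess is 44 mm square, its floor is black, flat and 2 mm below the cabinet's top (78 mm above the underside). Somewhere in that floor, with its centre within 6 mm of this point along x and along y (differs each time), is the upright blind hole: 16 mm across with a small chamfer, 18 mm deep. The open door covers the recess.
- pin: Locking pin, 50-80 g, 85 mm long, upright in the incense holder's tube at the start. Origin: centre of the lower end of its steel foot, z along the pin to the handle. Foot 14 mm across and 16 mm long with a chamfered end; above it a steel collar 24 mm across and 4 mm thick (16 to 20 mm above the origin); above that a red round handle 16 mm across from 20 to 85 mm. Fully home, the foot is in the hole and the collar lies on the recess floor, with the origin 16 mm below it.
- incense_holder: White ceramic incense holder, loose, 0.2 to 0.45 kg: a saucer 72 mm across and 8 mm high with an upright tube 26 to 30 mm across in the middle, tube top 30 mm above the underside; the pin's foot hangs loosely in the tube by its collar. Origin: centre of its underside. The flashlight stands about 60 mm away on its +x side and the coin holder about 60 mm away on its -x side; its +y and -y sides are free for fingers.
- flashlight: Small aluminium flashlight standing upright on its tail, 30 mm across, 92 mm high. Origin: centre of its underside. Leave alone.
- coin_holder: Chrome coin holder, an upright cylinder 32 mm across and 72 mm high. Origin: centre of its underside. Leave alone.
- candle_jar: Amber candle jar with wooden lid on the rear of the cabinet's top, 39 mm across, 50 mm high. Origin: centre of its underside. Leave alone.
- charger: Matte black portable charger lying flat, 135 x 68 x 16 mm. Origin: centre of its underside. Leave alone.
- earbud_case: Purple round earbud case, 58 mm across, 26 mm high. Origin: centre of its underside. Leave alone.
- match_tin: Copper-coloured tin, 56 x 38 x 18 mm. Origin: centre of its underside. Leave alone.

How it is judged:
By the outcome, as a careful person would: the job done as asked, in the order asked, and still so for the second after the job is handed in, with the robot touching nothing.
It also fails if it takes over 64 s, if anything falls off the work surface, if the arm or the gripper's body presses on something with over 40 N, if the wrist force passes 120 N, or if a joint passes its speed limit or range.

### The arm

A 7-joint arm with a two-finger parallel gripper is mounted at the origin on the work surface. World frame = base frame: x ahead of the robot, y to its left, z up, the work surface at z = 0. Lengths are in m, angles in rad, forces in N, time in s.
With the tool pointing down it reaches from about 0.35 to 0.9 m from the base axis. Payload 19.9 kg.
Tool frame: the origin (TCP) lies between the finger pads; the fingertips stand 19 mm ahead of it and the grasp point (between the pads) is the TCP (nose_length is the distance from the TCP to the fingertips, in m); x points along the fingers, z is the direction in which the jaws open and shut, and the axes are right-handed (so a half turn about x gives the same grasp; the last joint's range is limited). The gripper opens to 85 mm and grips with 20 to 120 N. Pads are 22 mm wide; open, the fingers measure 114 mm over their backs; the gripper's body (76 mm by 85 mm) begins 54 mm behind the grasp point. The pads swing forward as they close: fully open they stand 13 mm farther back than shut.
Start: joints at [-1.268, 0.417, -0.01, 1.614, 0.005, 1.111, -0.053], TCP at [0.211, 0.588, 0.25] pointing down, gripper open.
Joint ranges: [-2.81, 2.81], [-0.39, 2.02], [-1.27, 1.25], [0.06, 2.57], [-1.19, 4.33], [0.19, 2], [-2.82, 2.82]. Speed limits (rad/s): [1.89, 1.89, 2.39, 2.39, 3.01, 3.01, 3.01].

### API

Orientations are given as a 3x3 rotation matrix whose columns are the frame's x, y, z axes.
In Python, from cell import * gives the robot as it stands.
- The arm moves only by the tool carry_out, never from a script. Its argument "series" is one flat list of numbers, 4 for each row, row after row: the shift along the tool's x, y, z in m, then the turn about the tool's x in rad. In form: [x, y, z, spin, x, y, z, spin, ...]. A call has 1 to 12 rows; each row is the pose to reach, as a shift and turn from the pose commanded when the call began, along the tool's axes at that moment; what a row does not reach only later rows make up. A row lasts 1/8 s, in which the tool goes at most 62.5 mm and 10.7 degrees, less where a joint would pass 70% of its speed; a pose out of reach is approached as far as the arm can. A call with a gripper value outside its range is refused whole. "jaw" is the finger opening in m, from 0 to 0.0854, set as the call begins (left out, the last holds). The fingers move at their own pace and stop on an object; "newtons" is the grip in N (left out, the last holds). Time passes only in rows, so rows that repeat a pose let the fingers close. It gives the time, the measured TCP pose, the force and the opening at its end, in the units of the state.
- get_obs(): the state, without advancing time (a new reading comes with each control period).
- capture(name): name is "scene" or "top" or "wrist"; returns (picture, depth): 384x512x3 uint8, red, green, blue; 384x512 float32, m along the optical axis (not along the pixel's ray), 0 where there is no reading.
- calibration(name): a dict with "fov_y" (degrees; the focal length in pixels is half the picture's height over the tangent of half this angle, whatever the lens; pixels are square), "cx", "cy" (the principal point, pixels), "pose" (4x4, takes a point from camera to world coordinates); the wrist camera has in their place "mount" (4x4, takes a point from camera to tool coordinates, whose origin is the TCP and whose axes are the tool frame's). Camera axes: x right, y up, looking along -z (the intrinsics and any distortion apply to the point x, -y, -z); pixel columns grow to the right and rows downward; lengths in m; the calibration is good to about 2 mm. A picture is of the moment at which its call begins: read the wrist's pose just before it. calibration takes no time and is no camera call.
- sign_off(): hands the job in, once; it reports no verdict.
The state is a dict: "t": time; "joint_pos": joint angles; "joint_velocities": joint speeds; "effort": joint torques, N m; "tcp_pos": TCP position; "eef_rot": TCP orientation; "force": force on the tool from outside, world axes, zero at the start; "wrist_torque": the same for the moment, N m; "width": opening from 0.0 (shut) to 1.0 (fully open).
Only numpy, scipy, OpenCV 4.12 (cv2) and the standard library are available. Lean on these libraries where they do the work, as an engineer would, in place of code of your own. Each camera call takes 0.05 s, during which the arm holds its last target.

## Working session

There is one attempt and no reset: what is moved stays moved. The work goes in short steps, Python scripts to look and compute and a tool call to move; the robot and the scene stay as the last step left them, time stands still between calls to the robot, and variables do not carry over. Pictures are saved under pics/ and viewed, and the job is handed in when it is done.

Besides the shell and the picture viewer there is one more tool, called after "Call:" as name(argument=value, ...) on one line, values as JSON. carry_out: Moves the arm, as the interface text tells. Its arguments: {"type":"object","properties":{"series":{"type":"array"},"jaw":{"type":"number"},"newtons":{"type":"number"}},"required":["series"]}

```bash
ls; mkdir -p pics
python3 - <<'E'
from cell import *
import cv2,numpy as np
o=get_obs()
for k in o: print(k,np.round(o[k],4).tolist())
for n in ("scene","top","wrist"):
    c=calibration(n); print(n,{k:(np.round(v,4).tolist()) for k,v in c.items()})
    p,d=capture(n); cv2.imwrite(f"pics/{n}0.png",p[:,:,::-1]); np.savez(f"{n}0.npz",p=p,d=d)
E
```

```text
pics
t 0.0
joint_pos [-1.2675, 0.418, -0.0103, 1.6142, 0.0047, 1.1107, -0.053]
joint_velocities [-0.0006, 0.0, -0.001, 0.0021, -0.0013, 0.0002, 0.0001]
effort [-0.0006, -86.4434, 0.6783, -43.4893, 0.019, 0.0075, 0.0001]
tcp_pos [0.2111, 0.5879, 0.2497]
eef_rot [[-0.0003, -0.9412, 0.338], [-0.0012, 0.338, 0.9412], [-1.0, -0.0001, -0.0012]]
force [-1.142, 0.1592, 0.2541]
wrist_torque [0.0005, -0.036, 0.0092]
width 1.0042
scene {'fov_y': 42.8672, 'cx': 263.2431, 'cy': 193.8963, 'pose': [[-0.7081, -0.4097, 0.5751, 1.2736], [0.706, -0.3928, 0.5893, 0.7957], [-0.0155, 0.8233, 0.5674, 0.7893], [0.0, 0.0, 0.0, 1.0]]}
top {'fov_y': 47.0672, 'cx': 255.557, 'cy': 196.227, 'pose': [[-0.0257, 0.976, -0.2164, 0.3212], [-0.9997, -0.0241, 0.0103, 0.0842], [0.0048, 0.2166, 0.9762, 1.3901], [0.0, 0.0, 0.0, 1.0]]}
wrist {'fov_y': 62.7846, 'cx': 263.1897, 'cy': 191.63, 'mount': [[-0.0005, 0.2775, -0.9607, -0.1225], [0.0001, 0.9607, 0.2775, 0.0698], [1.0, 0.0001, -0.0005, 0.0003], [0.0, 0.0, 0.0, 1.0]]}
```

View pics/scene0.png

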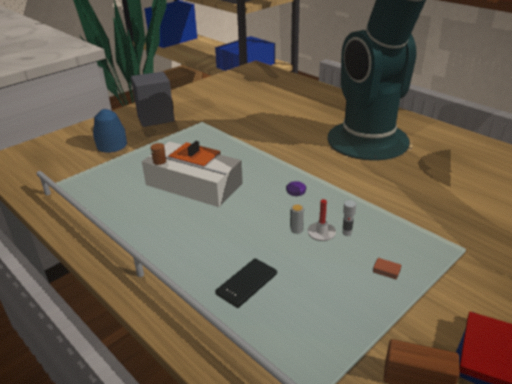

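View pics/top0.png

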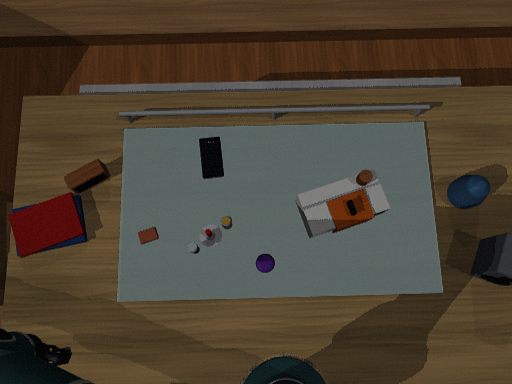

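View pics/wrist0.png

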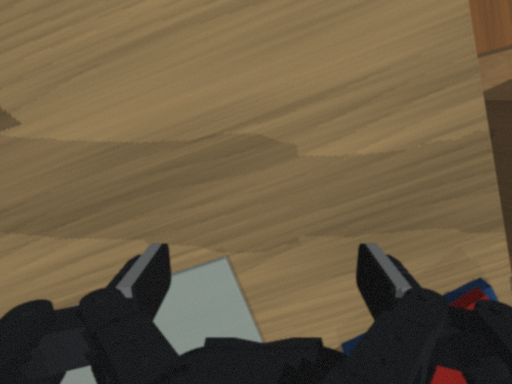

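```bash
cat > h.py <<'E'
import numpy as np,cv2
from cell import *
def K(c): 
    f=192/np.tan(np.radians(c['fov_y'])/2); return f,c['cx'],c['cy']
def campose(n,obs=None):
    c=calibration(n)
    if n!='wrist': return c['pose']
    o=obs or get_obs(); T=np.eye(4);T[:3,:3]=o['eef_rot'];T[:3,3]=o['tcp_pos']
    return T@np.array(c['mount'])
def ray(n,uv,z,T=None):
    c=calibration(n);f,cx,cy=K(c);P=np.array(campose(n) if T is None else T)
    uv=np.atleast_2d(uv).astype(float)
    d=np.c_[(uv[:,0]-cx)/f,-(uv[:,1]-cy)/f,-np.ones(len(uv))]@P[:3,:3].T
    s=(z-P[2,3])/d[:,2]; return P[:3,3]+d*s[:,None]
def cloud(n,d,T=None):
    c=calibration(n);f,cx,cy=K(c);P=np.array(campose(n) if T is None else T)
    v,u=np.mgrid[:384,:512]
    q=np.stack([(u-cx)/f*d,-(v-cy)/f*d,-d],-1)
    return q@P[:3,:3].T+P[:3,3]
def proj(n,p,T=None):
    c=calibration(n);f,cx,cy=K(c);P=np.linalg.inv(np.array(campose(n) if T is None else T))
    q=np.atleast_2d(p)@P[:3,:3].T+P[:3,3]
    return np.c_[cx+f*q[:,0]/-q[:,2],cy-f*q[:,1]/-q[:,2]]
def yrp(): pass
E
python3 - <<'E'
from h import *
print({k:v for k,v in calibration('top').items() if k not in('pose',)})
for n in('top','scene'):
    a=np.load(n+'0.npz');p=a['p'];d=a['d'];X=cloud(n,d)
    hsv=cv2.cvtColor(p,cv2.COLOR_RGB2HSV)
    def rep(name,m):
        k,l,s,cc=cv2.connectedComponentsWithStats(m.astype(np.uint8))
        for i in range(1,k):
            if s[i,4]>8:
                q=X[(l==i)&(d>0)]
                print(n,name,s[i].tolist(),np.round(np.median(q,0),4).tolist(), np.round(q[:,2].max(),3))
    H,S,V=hsv[...,0],hsv[...,1],hsv[...,2]
    rep('orange/red',((H<14)|(H>172))&(S>170)&(V>60))
    rep('purple',(H>125)&(H<150)&(S>120))
a=np.load('top0.npz')
cv2.imwrite('pics/t1.png',cv2.resize(a['p'][150:260,280:400,::-1],None,fx=6,fy=5.4,interpolation=cv2.INTER_CUBIC))
cv2.imwrite('pics/t2.png',cv2.resize(a['p'][200:280,170:290,::-1],None,fx=6,fy=6,interpolation=cv2.INTER_CUBIC))
a=np.load('scene0.npz')
cv2.imwrite('pics/s1.png',cv2.resize(a['p'][120:220,130:260,::-1],None,fx=6,fy=6,interpolation=cv2.INTER_CUBIC))
E
```

```text
{'fov_y': 47.06720259368301, 'cx': 255.5569596539834, 'cy': 196.22698711444818}
top orange/red [62, 37, 450, 58, 10681] [1.5442, -0.0248, -0.7503] -0.727
top orange/red [64, 160, 39, 28, 432] [0.6984, 0.603, 0.0703] 0.079
top orange/red [359, 170, 13, 12, 108] [0.6521, -0.2534, 0.1415] 0.146
top orange/red [327, 190, 47, 39, 1055] [0.5605, -0.2063, 0.0989] 0.109
top orange/red [8, 192, 75, 66, 2908] [0.5489, 0.7225, 0.0404] 0.05
top orange/red [138, 228, 19, 15, 186] [0.5082, 0.408, 0.0299] 0.037
top orange/red [206, 229, 4, 6, 19] [0.5015, 0.2126, 0.111] 0.115
top purple [256, 254, 19, 18, 263] [0.4136, 0.0467, 0.036] 0.043
scene orange/red [170, 143, 48, 22, 480] [0.5737, -0.1966, 0.0986] 0.129
scene orange/red [322, 200, 4, 11, 23] [0.5087, 0.2179, 0.1049] 0.111
scene orange/red [393, 312, 119, 72, 4150] [0.6073, 0.6539, 0.0399] 0.073
scene purple [288, 182, 17, 12, 105] [0.417, 0.0537, 0.0354] 0.04
```

View pics/t1.png

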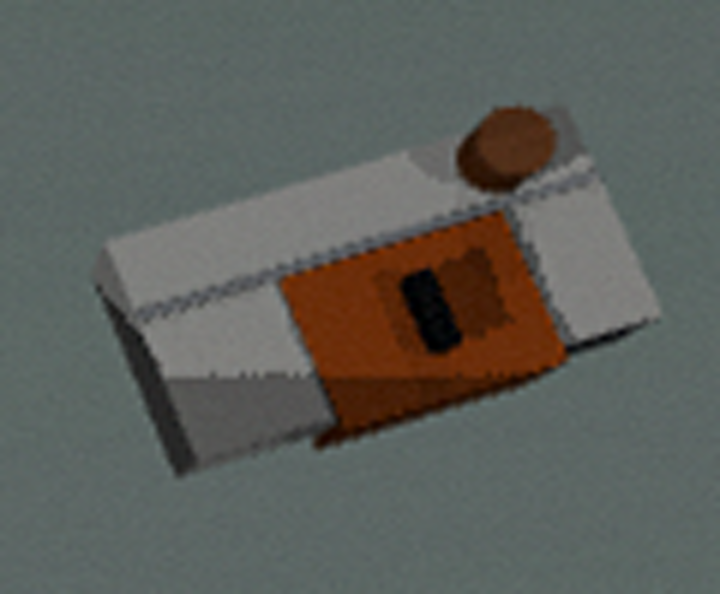

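View pics/t2.png

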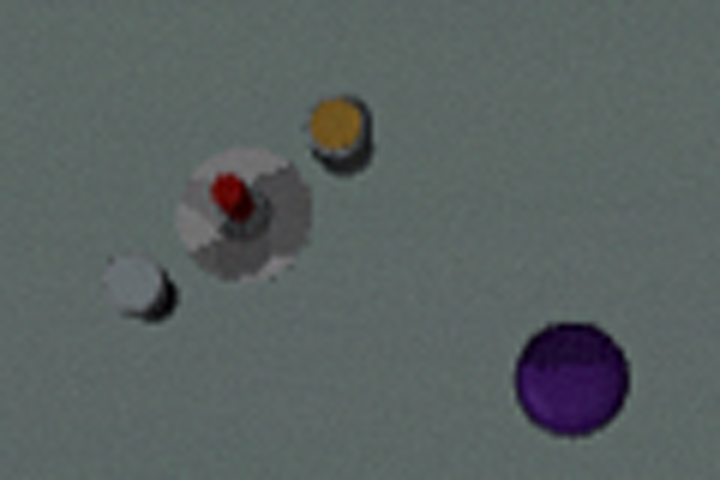

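View pics/s1.png

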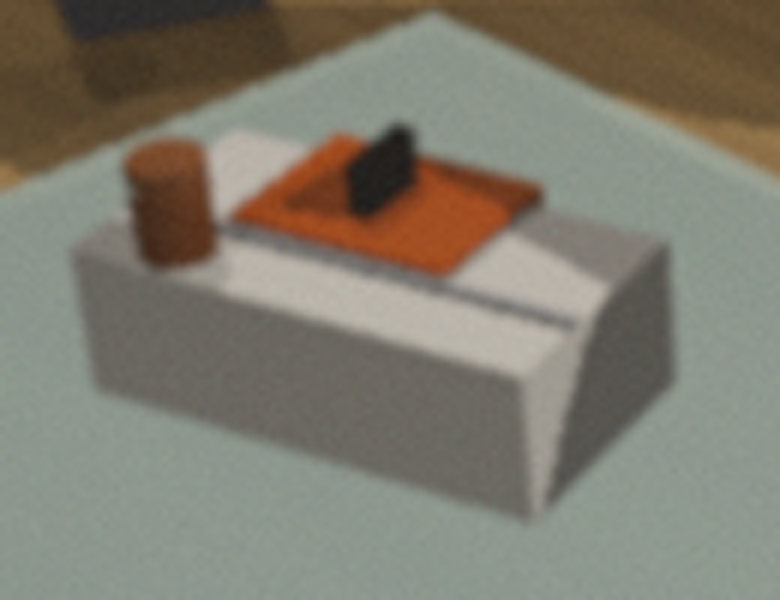

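Run:
```python
from h import *
def c1(p,ox,oy,fx,fy): p=np.array(p,float); return np.c_[(p[:,0]+.5)/fx-.5+ox,(p[:,1]+.5)/fy-.5+oy]
t1=lambda p:c1(p,280,150,6,5.4)
t2=lambda p:c1(p,170,200,6,6)
s1=lambda p:c1(p,130,120,6,6)
F=ray('top',t1([(280,278),(505,210),(570,350),(340,425)]),.0995);print('flange top',F.round(4).tolist())
e=F[1]-F[0];print('len',np.linalg.norm(e),np.linalg.norm(F[3]-F[0]),'yaw of -y dir',np.degrees(np.arctan2(e[1],e[0])),np.degrees(np.arctan2(*(F[2]-F[3])[1::-1])))
Cn=ray('top',t1([(108,243),(563,105),(660,318),(183,475)]),.092);print('cab',Cn.round(4).tolist())
F2=ray('scene',s1([(232,215),(443,275),(543,187),(340,135)]),.0995);print('flange scene',F2.round(4).tolist())
C2=ray('scene',s1([(75,252),(525,378),(668,243)]),.092);print('cab scene',C2.round(4).tolist())
H=ray('scene',s1([(350,180),(400,125),(414,135),(362,188)]),.1295);print('handle scene',H.round(4).tolist())
H=ray('top',t1([(403,278),(428,270),(460,345),(437,352)]),.1295);print('handle top',H.round(4).tolist())
print('pin top',ray('top',t2([(229,191)]),.119),'saucer',ray('top',t2([(245,214)]),.018),'flash',ray('top',t2([(335,122)]),.104),ray('top',t2([(132,282)]),.084))
a=np.load('top0.npz');X=cloud('top',a['d'])
for n in('top','scene'):
    a=np.load(n+'0.npz');p=a['p'];X=cloud(n,a['d'])
    r,g,b=[p[...,i].astype(int) for i in range(3)]
    m=(r>2*g)&(r>50)&(np.abs(X[...,0]-.505)<.03)&(np.abs(X[...,1]-.215)<.04)
    q=X[m];print(n,len(q));print(q[np.argsort(q[:,2])][-8:].round(4).tolist())
```

```text
flange top [[0.5873, -0.1406, 0.0995], [0.6232, -0.256, 0.0995], [0.5432, -0.282, 0.0995], [0.5045, -0.1651, 0.0995]]
len 0.12089909372733175 0.08636735513025263 yaw of -y dir -72.70419386491561 -71.654329808496
cab [[0.6109, -0.0565, 0.092], [0.6854, -0.2924, 0.092], [0.5614, -0.3307, 0.092], [0.4799, -0.0874, 0.092]]
flange scene [[0.6248, -0.25, 0.0995], [0.5906, -0.1354, 0.0995], [0.5063, -0.1638, 0.0995], [0.5414, -0.2758, 0.0995]]
cab scene [[0.689, -0.2865, 0.092], [0.6134, -0.0523, 0.092], [0.4923, -0.0917, 0.092]]
handle scene [[0.5965, -0.1914, 0.1295], [0.5475, -0.2164, 0.1295], [0.5491, -0.2038, 0.1295], [0.5973, -0.1815, 0.1295]]
handle top [[0.5796, -0.1953, 0.1295], [0.5837, -0.2078, 0.1295], [0.5421, -0.2204, 0.1295], [0.5386, -0.2089, 0.1295]]
pin top [[0.50191096 0.21214918 0.119     ]] saucer [[0.50400189 0.2140128  0.018     ]] flash [[0.53691623 0.16147188 0.104     ]] [[0.46292353 0.26354813 0.084     ]]
top 23
[[0.4955, 0.2151, 0.1113], [0.5014, 0.218, 0.1116], [0.507, 0.2092, 0.1118], [0.5043, 0.2209, 0.1119], [0.4983, 0.2179, 0.1126], [0.504, 0.2177, 0.1141], [0.5068, 0.2148, 0.1143], [0.4978, 0.2147, 0.1154]]
scene 100
[[0.5092, 0.2161, 0.1089], [0.5076, 0.2178, 0.1089], [0.5032, 0.2173, 0.1093], [0.5051, 0.2158, 0.1096], [0.5087, 0.2126, 0.1098], [0.5024, 0.2136, 0.11], [0.5068, 0.211, 0.111], [0.5085, 0.2154, 0.1112]]
```

Call:
carry_out(series=[0, -0.015, -0.016, -0.02, 0, -0.05, -0.052, -0.055, 0, -0.091, -0.095, -0.1, 0, -0.132, -0.138, -0.145, 0, -0.173, -0.18, -0.19, 0, -0.214, -0.223, -0.24, 0, -0.255, -0.266, -0.29, 0, -0.296, -0.309, -0.34, 0, -0.337, -0.352, -0.39, 0, -0.378, -0.395, -0.44, 0, -0.419, -0.438, -0.49, 0, -0.46, -0.48, -0.54])

```text
t: 1.65
tcp_pos: [0.4824, -0.0208, 0.2505]
eef_rot: [[0.0, -0.981, -0.196], [0.0, -0.196, 0.981], [-1.0, -0.0, 0.0]]
force: [1.2, 1.0, -0.5]
width: 1.0
```

Call:
carry_out(series=[0, -0.012, -0.05, -0.04, 0, -0.026, -0.11, -0.08, 0, -0.038, -0.165, -0.116, 0, -0.047, -0.2, -0.116, 0, -0.051, -0.215, -0.116, 0, -0.051, -0.215, -0.116])

```text
t: 2.4
tcp_pos: [0.5735, -0.2203, 0.2499]
eef_rot: [[-0.001, -0.952, -0.305], [-0.0, -0.305, 0.952], [-1.0, 0.001, 0.0]]
force: [-0.7, 0.4, -0.3]
width: 0.999
```

Run:
```python
from h import *
o=get_obs();print(np.round(o['tcp_pos'],4),np.round(o['eef_rot'],4).tolist(),np.round(o['joint_pos'],2),o['t'])
T=campose('wrist',o);p,d=capture('wrist');np.savez('w1.npz',p=p,d=d,T=T)
cv2.imwrite('pics/w1.png',cv2.resize(p[:,:,::-1],None,fx=1.5,fy=1.5,interpolation=cv2.INTER_CUBIC))
```

```text
[ 0.5735 -0.2203  0.2499] [[-0.0007, -0.9522, -0.3055], [-0.0001, -0.3055, 0.9522], [-1.0, 0.0008, 0.0001]] [-0.05  0.43  0.49  1.66 -0.22  1.11  2.38] 2.4
```

View pics/w1.png

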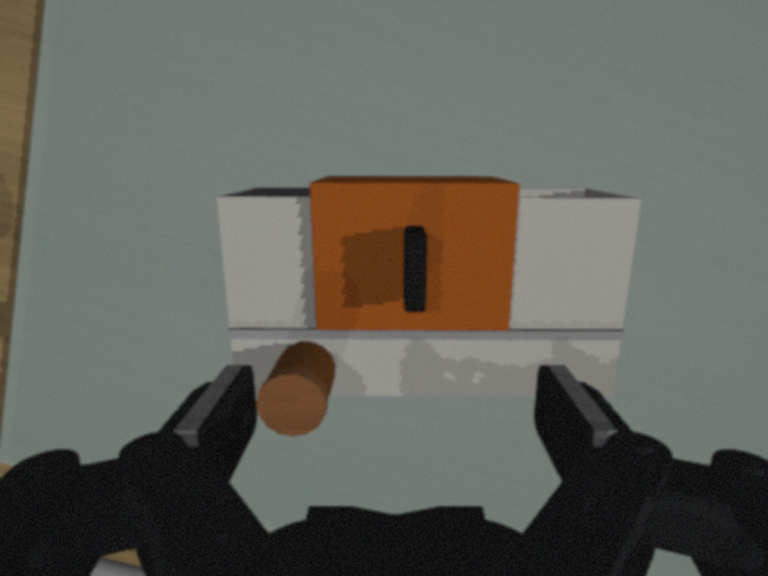

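Run:
```python
from h import *
T=np.load('w1.npz')['T']
def w(p,z): return ray('wrist',(np.array(p,float)+.5)/1.5-.5,z,T)
C=w([(219,197),(640,199),(616,396),(235,396)],.092)
F=w([(312,183),(518,184),(512,329),(317,329)],.0995)
H=w([(405,228),(426,228),(427,311),(404,311)],.1295)
J=w([(292,405)],.142)
for n,q in zip('CFHJ',(C,F,H,J)): print(n,q[:,:2].round(4).tolist(),q.mean(0).round(4))
for q in (C,F):
    a=q[1]-q[0];b=q[2]-q[3];print(np.degrees(np.arctan2(a[1],a[0])),np.degrees(np.arctan2(b[1],b[0])),np.linalg.norm(a),np.linalg.norm(b),np.linalg.norm(q[3]-q[0]),np.linalg.norm(q[2]-q[1]))
```

```text
C [[0.563, -0.3319], [0.4887, -0.0964], [0.6106, -0.0545], [0.6876, -0.2949]] [ 0.5875 -0.1944  0.092 ]
F [[0.5378, -0.281], [0.5027, -0.1698], [0.5854, -0.1405], [0.6221, -0.2552]] [ 0.562  -0.2116  0.0995]
H [[0.5418, -0.225], [0.5384, -0.2147], [0.5812, -0.1995], [0.585, -0.2115]] [ 0.5616 -0.2127  0.1295]
J [[0.6513, -0.2545]] [ 0.6513 -0.2545  0.142 ]
107.51793595202369 107.76023090005842 0.24694007457749723 0.2524232203866116 0.12997647991797762 0.12893128346599653
107.5160240758349 107.76983405311941 0.11660785848813925 0.12044763796549213 0.08819920864385342 0.08771512596971447
```

Call:
carry_out(series=[0, 0.003, -0.012, 0, 0.01, 0.009, -0.032, 0, 0.035, 0.009, -0.032, 0, 0.075, 0.009, -0.032, 0, 0.11, 0.009, -0.032, 0, 0.123, 0.009, -0.032, 0, 0.123, 0.009, -0.032, 0], jaw=0, newtons=60)

```text
t: 3.32
tcp_pos: [0.5749, -0.2533, 0.1275]
eef_rot: [[-0.0, -0.952, -0.306], [0.0, -0.306, 0.952], [-1.0, 0.0, 0.0]]
force: [0.2, -0.6, -0.4]
width: 0.001
```

Run:
```python
from h import *
o=get_obs();print(np.round(o['tcp_pos'],4),o['force'],o['width'],o['t'])
T=campose('wrist',o);p,d=capture('wrist');np.savez('w2.npz',p=p,d=d,T=T)
cv2.imwrite('pics/w2.png',cv2.resize(p[:,:,::-1],None,fx=1.5,fy=1.5,interpolation=cv2.INTER_CUBIC))
```

```text
[ 0.5749 -0.2533  0.1275] [ 0.22886045 -0.64998873 -0.35135501] 0.001148041194755348 3.325
```

View pics/w2.png

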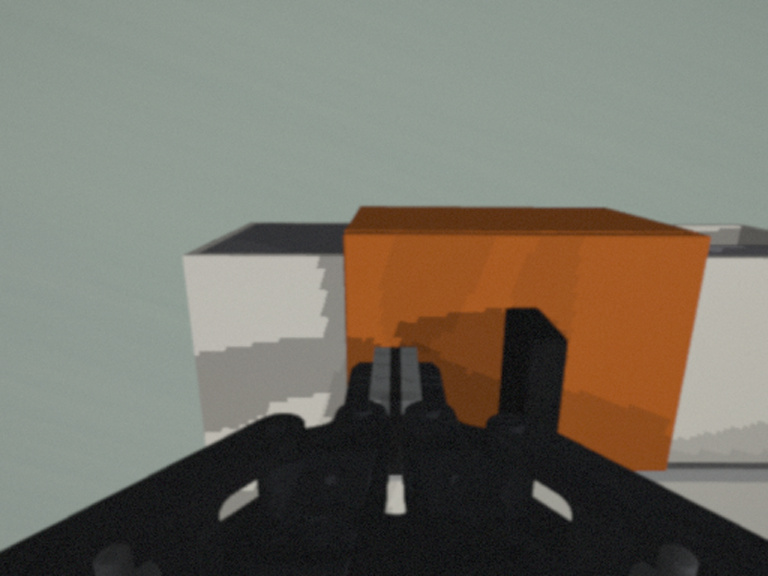

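Call:
carry_out(series=[0, 0, 0.01, 0, 0, 0, 0.02, 0, 0, 0, 0.03, 0, 0, 0, 0.042, 0, 0, 0, 0.054, 0, 0, 0, 0.066, 0, 0, 0, 0.076, 0, 0, 0, 0.08, 0])

```text
t: 4.38
tcp_pos: [0.5502, -0.1764, 0.1273]
eef_rot: [[-0.0, -0.952, -0.307], [0.0, -0.307, 0.952], [-1.0, 0.0, 0.0]]
force: [1.2, -1.5, 0.2]
width: 0.002
```

Run:
```python
from h import *
o=get_obs();print(np.round(o['tcp_pos'],4),o['force'],o['width'],o['t'])
T=campose('wrist',o);p,d=capture('wrist');np.savez('w3.npz',p=p,d=d,T=T)
cv2.imwrite('pics/w3.png',cv2.resize(p[:,:,::-1],None,fx=1.5,fy=1.5,interpolation=cv2.INTER_CUBIC))
```

```text
[ 0.5502 -0.1764  0.1273] [ 1.21734185 -1.5377734   0.20968979] 0.00206074167960942 4.375
```

View pics/w3.png

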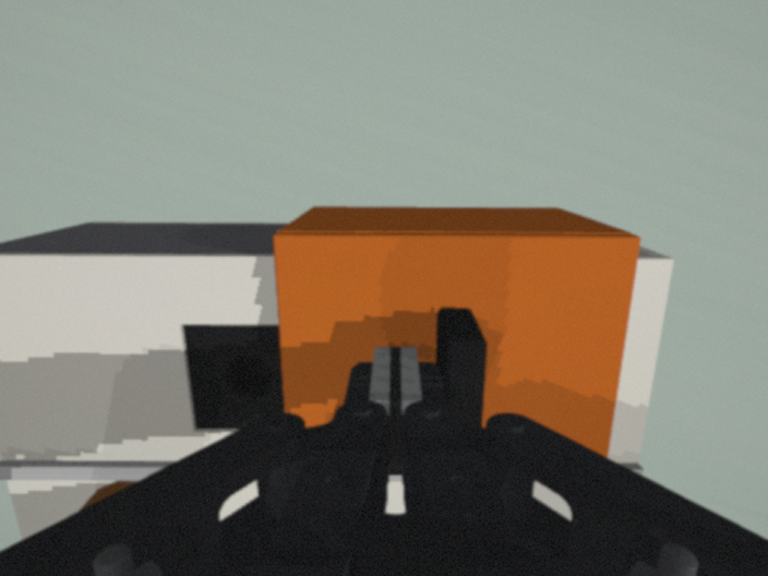

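Call:
carry_out(series=[0, 0, 0.004, 0, 0, 0, 0.007, 0, 0, 0, 0.01, 0, 0, 0, 0.012, 0])

```text
t: 4.92
tcp_pos: [0.5467, -0.1657, 0.1273]
eef_rot: [[0.0, -0.952, -0.306], [-0.0, -0.306, 0.952], [-1.0, 0.0, -0.0]]
force: [3.7, -8.1, -2.8]
width: -0.006
```

Call:
carry_out(series=[0, 0, 0.002, 0, 0, 0, 0.002, 0])

```text
t: 5.18
tcp_pos: [0.5466, -0.1656, 0.1274]
eef_rot: [[0.002, -0.952, -0.305], [-0.003, -0.305, 0.952], [-1.0, -0.001, -0.003]]
force: [7.1, -12.0, -8.1]
width: -0.001
```

Run:
```python
from h import *
o=get_obs();print(np.round(o['tcp_pos'],4),o['force'],o['width'],o['t'])
T=campose('wrist',o);p,d=capture('wrist');np.savez('w4.npz',p=p,d=d,T=T)
cv2.imwrite('pics/w4.png',cv2.resize(p[:,:,::-1],None,fx=1.5,fy=1.5,interpolation=cv2.INTER_CUBIC))
```

```text
[ 0.5466 -0.1656  0.1274] [  7.06816032 -12.01354224  -8.05777812] -0.0005030170281218555 5.175
```

View pics/w4.png

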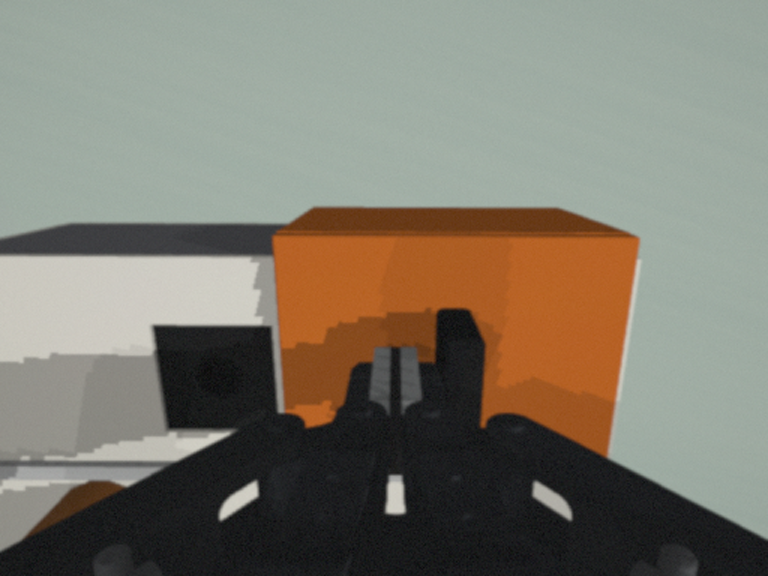

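Call:
carry_out(series=[0, 0, -0.006, 0, -0.02, 0, -0.012, 0, -0.06, 0, -0.03, 0, -0.075, 0, -0.055, 0, -0.075, 0, -0.06, 0], jaw=0.04)

```text
t: 5.85
tcp_pos: [0.5648, -0.2224, 0.2033]
eef_rot: [[0.002, -0.952, -0.305], [-0.001, -0.305, 0.952], [-1.0, -0.001, -0.001]]
force: [-0.8, 0.9, -0.9]
width: 0.471
```

Run:
```python
from h import *
o=get_obs();print(np.round(o['tcp_pos'],4),o['force'],o['width'],o['t'])
T=campose('wrist',o);a=[capture('wrist') for i in range(4)];p=np.mean([x[0].astype(float) for x in a],0);d=np.median([x[1] for x in a],0);np.savez('w5.npz',p=p,d=d,T=T)
o=get_obs();print(np.round(o['tcp_pos'],4))
q=p[...,::-1]
cv2.imwrite('pics/w5.png',cv2.resize(np.clip(q,0,255).astype(np.uint8),None,fx=1.5,fy=1.5,interpolation=cv2.INTER_CUBIC))
f=np.clip(q*5,0,255).astype(np.uint8)
cv2.imwrite('pics/w5b.png',cv2.resize(f,None,fx=1.5,fy=1.5,interpolation=cv2.INTER_CUBIC))
```

```text
[ 0.5648 -0.2224  0.2033] [-0.84047045  0.9273186  -0.881767  ] 0.4708787302858234 5.85
[ 0.564  -0.2199  0.2013]
```

View pics/w5.png

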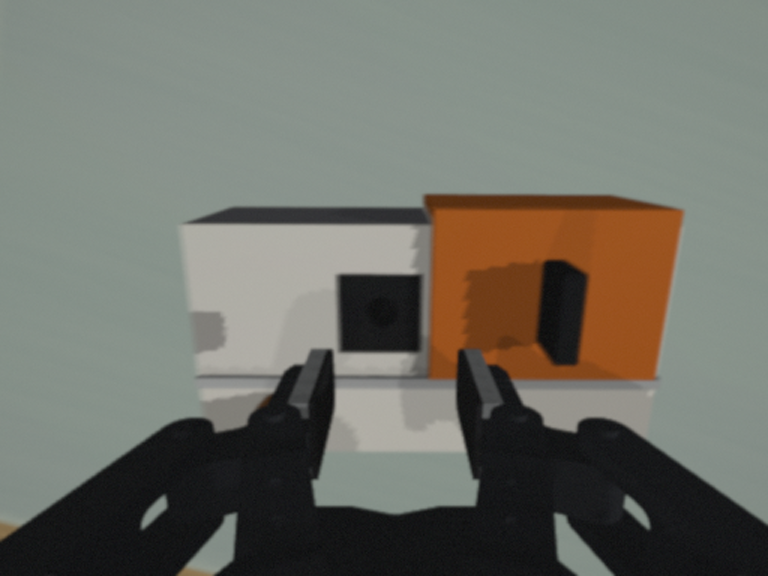

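View pics/w5b.png

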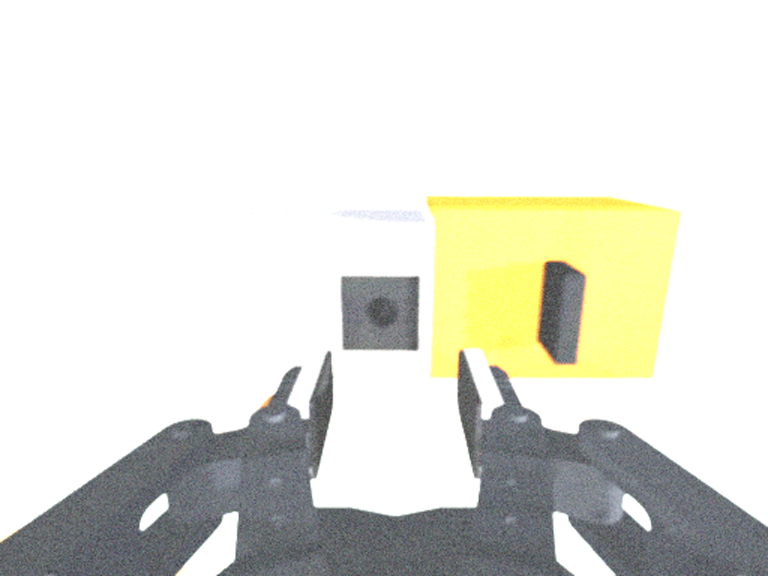

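Run:
```python
from h import *
from scipy import ndimage as nd
o=get_obs();print(np.round(o['tcp_pos'],4),np.round(o['eef_rot'],4).tolist())
T=campose('wrist',o);a=[capture('wrist') for i in range(4)];p=np.mean([x[0].astype(float) for x in a],0);d=np.median([x[1] for x in a],0);np.savez('w6.npz',p=p,d=d,T=T)
o=get_obs();print(np.round(o['tcp_pos'],4),o['t'])
g=p.mean(2)
m=(g<35);m[:170]=0;m[245:]=0;m[:,:215]=0;m[:,290:]=0
l,k=nd.label(m);s=nd.sum(m,l,range(1,k+1));i=1+np.argmax(s);v,u=np.where(l==i)
print('recess',u.min(),u.max(),v.min(),v.max(),len(u))
print('corners',ray('wrist',[(u.min()-.5,v.min()-.5),(u.max()+.5,v.min()-.5),(u.max()+.5,v.max()+.5),(u.min()-.5,v.max()+.5)],.092,T).round(4).tolist(),'mean',u.mean(),v.mean())
print('recess ctr',ray('wrist',[((u.min()+u.max())/2,(v.min()+v.max())/2)],.091,T))
gs=nd.gaussian_filter(g,.8)
in_=np.zeros_like(m);in_[v.min()+6:v.max()-5,u.min()+6:u.max()-5]=1
fl=np.median(gs[in_]);lo=gs[in_].min();th=(fl+lo)/2;print(fl,lo)
vv,uu=np.where(in_&(gs<th));l2,k2=nd.label(in_&(gs<th));s=nd.sum(in_,l2,range(1,k2+1));print(s)
j=1+np.argmax(s);vv,uu=np.where(l2==j);print('hole px',uu.mean(),vv.mean(),uu.min(),uu.max(),vv.min(),vv.max(),len(uu))
print('hole',ray('wrist',[(uu.mean(),vv.mean())],.090,T),ray('wrist',[((uu.min()+uu.max())/2,(vv.min()+vv.max())/2)],.090,T))
print('1px',ray('wrist',[(uu.mean()+1,vv.mean())],.090,T))
c=np.clip((gs[v.min()-5:v.max()+6,u.min()-5:u.max()+6])*6,0,255).astype(np.uint8)
cv2.imwrite('pics/rec.png',cv2.resize(c,None,fx=8,fy=8,interpolation=cv2.INTER_CUBIC));print(u.min()-5,v.min()-5)
```

```text
[ 0.564  -0.2199  0.2013] [[-0.0016, -0.9518, -0.3068], [0.0007, -0.3068, 0.9518], [-1.0, 0.0013, 0.0012]]
[ 0.5643 -0.2203  0.2019] 6.25
recess 224 277 184 233 2576
corners [[0.5644, -0.2514, 0.092], [0.5518, -0.2123, 0.092], [0.5908, -0.1991, 0.092], [0.604, -0.2401, 0.092]] mean 251.13858695652175 208.13004658385094
recess ctr [[ 0.57764463 -0.22579938  0.091     ]]
25.490317962721058 14.718290584587617
[251.   1.]
hole px 252.35458167330677 207.83665338645417 243 262 199 217 251
hole [[ 0.57701546 -0.22450833  0.09      ]] [[ 0.57710986 -0.22435926  0.09      ]]
1px [[ 0.57677502 -0.22376084  0.09      ]]
219 179
```

View pics/rec.png

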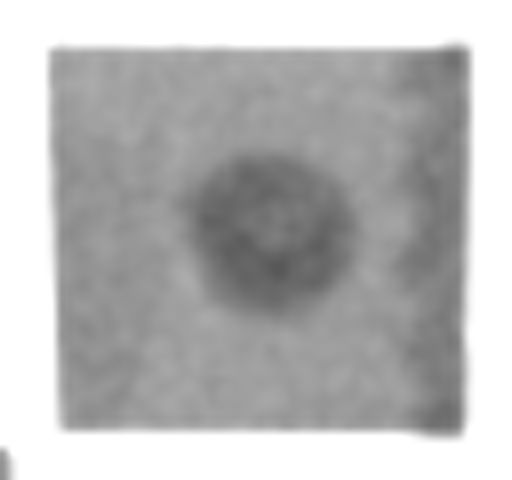

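Call:
carry_out(series=[-0.01, -0.004, 0.02, 0.08, -0.025, -0.013, 0.07, 0.22, -0.04, -0.023, 0.128, 0.38, -0.048, -0.033, 0.186, 0.55, -0.048, -0.043, 0.244, 0.72, -0.048, -0.053, 0.302, 0.89, -0.048, -0.062, 0.36, 1.05, -0.048, -0.07, 0.405, 1.18, -0.048, -0.075, 0.428, 1.25, -0.048, -0.075, 0.432, 1.25, -0.048, -0.075, 0.432, 1.25], jaw=0.0854)

```text
t: 7.62
tcp_pos: [0.5035, 0.2129, 0.2502]
eef_rot: [[-0.0, -0.591, 0.806], [-0.0, 0.806, 0.591], [-1.0, -0.0, -0.0]]
force: [0.1, 0.0, -0.2]
width: 0.999
```

Run:
```python
from h import *
capture('wrist')
o=get_obs();print(np.round(o['tcp_pos'],4),np.round(o['eef_rot'],4).tolist(),np.round(o['joint_pos'],2),o['t'])
T=campose('wrist',o);p,d=capture('wrist');np.savez('w7.npz',p=p,d=d,T=T)
cv2.imwrite('pics/w7.png',cv2.resize(p[:,:,::-1],None,fx=1.5,fy=1.5,interpolation=cv2.INTER_CUBIC))
```

```text
[0.5037 0.2124 0.2503] [[0.0, -0.5906, 0.807], [-0.0003, 0.807, 0.5906], [-1.0, -0.0003, -0.0002]] [-0.95  0.32  0.61  1.83 -0.21  1.06  0.37] 7.675
```

View pics/w7.png

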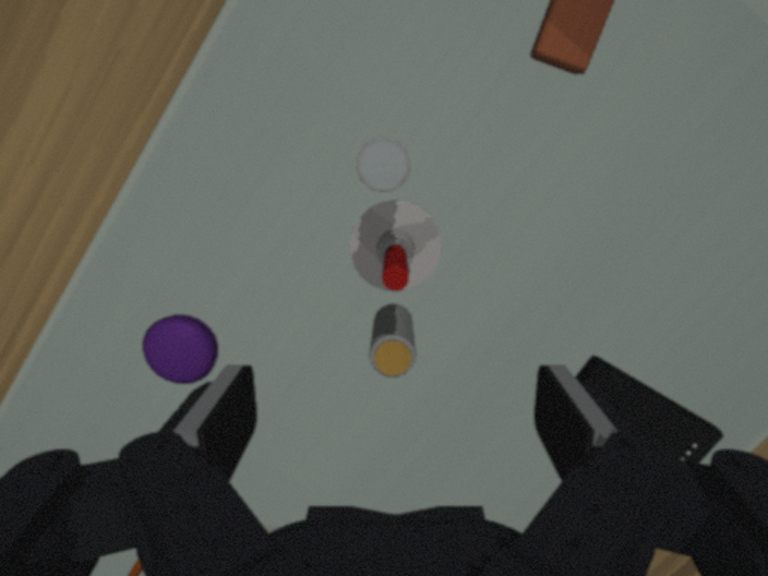

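Run:
```python
from h import *
a=np.load('w7.npz');T=a['T'];p=a['p'].astype(int)
def w(p,z): return ray('wrist',(np.array(p,float)+.5)/1.5-.5,z,T)
P=w([(396.5,277)],.111);S=w([(395.5,245)],.016);N=w([(384,164)],.084);F=w([(392,356)],.104)
print(P,S,N,F, w([(384,164)],.104),w([(392,356)],.084))
m=(p[...,0]>2.2*p[...,1])&(p[...,0]>60);m[:150]=0;m[205:]=0;m[:,240:290]&=True;m[:,:235]=0;m[:,300:]=0
v,u=np.where(m);print('red',u.min(),u.max(),v.min(),v.max(),len(u))
r=(u.max()-u.min()+1)/2
print('top c',(u.min()+u.max())/2,v.max()+.5-7.3, ray('wrist',[((u.min()+u.max())/2,v.max()+.5-7.3)],.111,T))
d=a['d'];X=cloud('wrist',d,T)[m];print('z top',np.percentile(X[:,2],[5,50,95]))
R=T[:3,:3]@np.linalg.inv(np.array(calibration('wrist')['mount'])[:3,:3]);t=(T@np.linalg.inv(np.array(calibration('wrist')['mount'])))[:3,3]
for q in (P,S): print('tool shift',(q-t)@R)
```

```text
[[0.50441566 0.21405795 0.111     ]] [[0.50386992 0.21396076 0.016     ]] [[0.46181256 0.25976389 0.084     ]] [[0.53317163 0.17017401 0.104     ]] [[0.46188506 0.26043587 0.104     ]] [[0.53840349 0.16278574 0.084     ]]
red 255 271 164 192 386
top c 263.0 185.2 [[0.50397378 0.21296201 0.111     ]]
z top [0.06390463 0.10894644 0.11065669]
tool shift [[0.13929324 0.00098596 0.001595  ]]
tool shift [[0.23429325 0.0012538  0.00111184]]
```

Call:
carry_out(series=[0.02, 0.0003, 0.0003, 0, 0.06, 0.001, 0.001, 0, 0.11, 0.001, 0.001, 0, 0.145, 0.001, 0.001, 0, 0.16, 0.001, 0.001, 0, 0.162, 0.001, 0.001, 0, 0.162, 0.001, 0.001, 0], jaw=0.05)

```text
t: 8.6
tcp_pos: [0.5045, 0.2147, 0.0895]
eef_rot: [[0.001, -0.591, 0.807], [0.001, 0.807, 0.591], [-1.0, -0.0, 0.002]]
force: [0.4, 0.2, 0.4]
width: 0.587
```

Run:
```python
from h import *
o=get_obs();print(np.round(o['tcp_pos'],4),o['force'],o['width'],o['t'])
T=campose('wrist',o);p,d=capture('wrist');np.savez('w8.npz',p=p,d=d,T=T)
cv2.imwrite('pics/w8.png',cv2.resize(p[:,:,::-1],None,fx=1.5,fy=1.5,interpolation=cv2.INTER_CUBIC))
```

```text
[0.5045 0.2147 0.0895] [0.44731191 0.24329959 0.37022483] 0.586808800151869 8.6
```

View pics/w8.png

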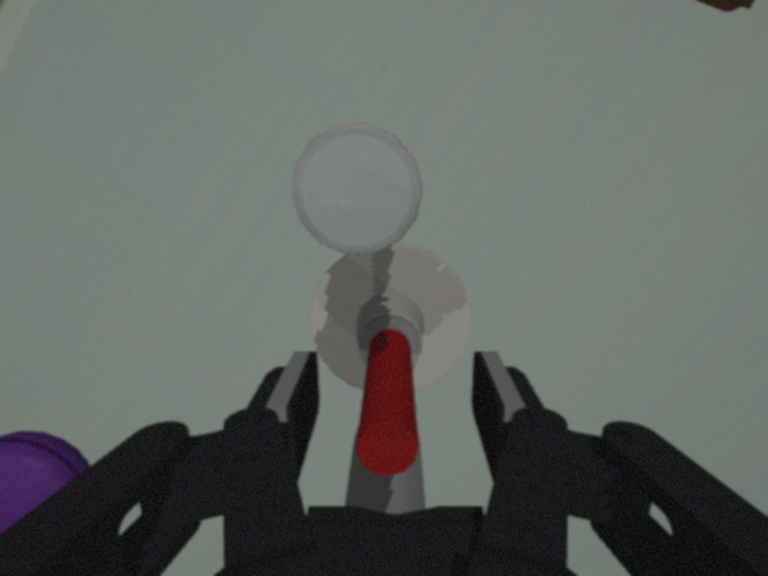

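Call:
carry_out(series=[0, 0, -0.001, 0, 0, 0, -0.001, 0, 0, 0, -0.001, 0, 0, 0, -0.001, 0, 0, 0, -0.001, 0], jaw=0, newtons=40)

```text
t: 9.28
tcp_pos: [0.5033, 0.2143, 0.0888]
eef_rot: [[0.001, -0.591, 0.807], [0.0, 0.807, 0.591], [-1.0, 0.0, 0.001]]
force: [-1.7, -0.1, 8.3]
width: 0.177
```

Run:
```python
from h import *
o=get_obs();print(np.round(o['tcp_pos'],4),o['force'],o['width'],o['t'])
T=campose('wrist',o);p,d=capture('wrist');np.savez('w9.npz',p=p,d=d,T=T)
cv2.imwrite('pics/w9.png',cv2.resize(p[:,:,::-1],None,fx=1.5,fy=1.5,interpolation=cv2.INTER_CUBIC))
```

```text
[0.5033 0.2143 0.0888] [-1.6955919  -0.09312813  8.25094418] 0.17651084572107203 9.275
```

View pics/w9.png

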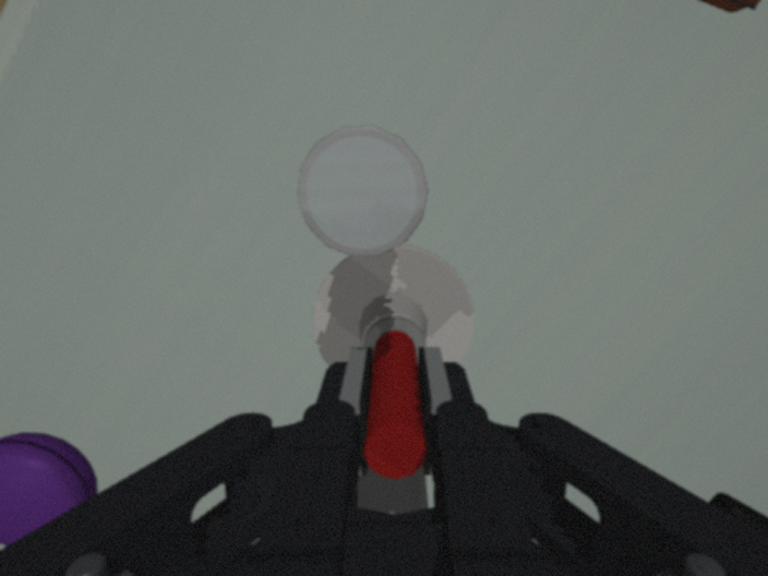

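Call:
carry_out(series=[-0.006, 0, 0, 0, -0.014, 0, 0, 0, -0.025, 0, 0, 0, -0.045, 0, 0, 0, -0.08, 0, 0, 0, -0.115, 0, 0, 0, -0.135, 0, 0, 0, -0.14, 0, 0, 0])

```text
t: 10.32
tcp_pos: [0.5034, 0.2143, 0.2298]
eef_rot: [[0.002, -0.591, 0.807], [0.001, 0.807, 0.591], [-1.0, 0.0, 0.002]]
force: [0.5, -0.0, -1.1]
width: 0.176
```

Run:
```python
from h import *
o=get_obs();print(np.round(o['tcp_pos'],4),o['force'],o['wrist_torque'],o['width'],o['t'])
T=campose('wrist',o);p,d=capture('wrist');np.savez('w10.npz',p=p,d=d,T=T)
cv2.imwrite('pics/w10.png',cv2.resize(p[:,:,::-1],None,fx=1.5,fy=1.5,interpolation=cv2.INTER_CUBIC))
```

```text
[0.5034 0.2143 0.2298] [ 0.5215622  -0.01526418 -1.09006987] [-0.0225159   0.01349866  0.06222819] 0.17643351812807517 10.325
```

View pics/w10.png

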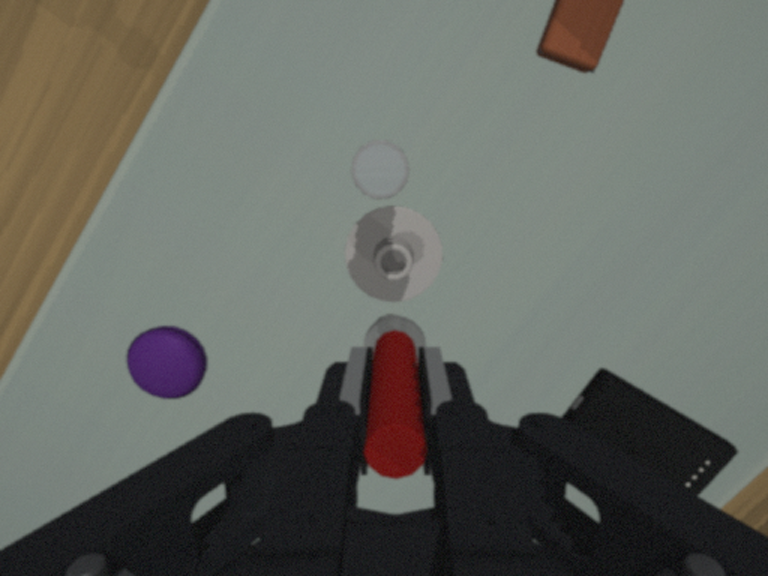

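```bash
cat > pinc.py <<'E'
from h import *
M=np.array(calibration('wrist')['mount'])
th=np.linspace(0,2*np.pi,73)
def circ(x,r,y,z): return np.c_[np.full(73,x),y+r*np.cos(th),z+r*np.sin(th)]
def show(f,out,y=0,z=0,g=.0628,ty=0):
    p=np.clip(np.load(f)['p'],0,255).astype(np.uint8)[:,:,::-1]
    im=cv2.resize(p,None,fx=3,fy=3,interpolation=cv2.INTER_CUBIC)[560:1000,500:1080].copy()
    for h,r,c in((.085,.008,(0,255,0)),(.02,.012,(255,255,0)),(.016,.012,(255,0,0))):
        q=proj('wrist',circ(g-h,r,y+ty*(h-.062),z),M); q=(q+.5)*3-.5-[500,560]
        cv2.polylines(im,[q.round().astype(int)],True,c,1)
    cv2.imwrite(out,im)
E
python3 -c "
from pinc import *
show('w10.npz','pics/pc.png')"
```

```text
(no output)
```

View pics/pc.png

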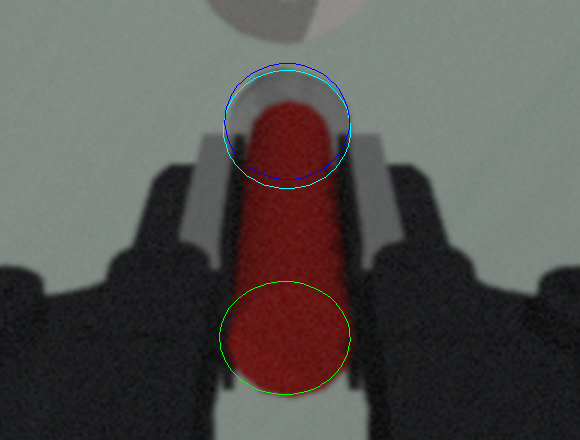

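Call:
carry_out(series=[0, -0.015, -0.008, -0.05, 0, -0.05, -0.025, -0.17, 0, -0.1, -0.05, -0.33, 0, -0.15, -0.075, -0.5, 0, -0.2, -0.1, -0.67, 0, -0.25, -0.125, -0.84, 0, -0.3, -0.15, -1.0, 0, -0.35, -0.175, -1.15, 0, -0.385, -0.193, -1.22, 0, -0.397, -0.199, -1.246, 0, -0.398, -0.2, -1.246, 0, -0.398, -0.2, -1.246])

```text
t: 11.88
tcp_pos: [0.5766, -0.2242, 0.2277]
eef_rot: [[-0.001, -0.953, -0.302], [0.0, -0.302, 0.953], [-1.0, 0.001, 0.001]]
force: [0.3, 0.1, -1.1]
width: 0.174
```

Run:
```python
from pinc import *
from scipy import ndimage as nd
capture('wrist')
o=get_obs();print(np.round(o['tcp_pos'],4),np.round(o['eef_rot'],4).tolist(),o['force'],o['wrist_torque'],o['width'],o['t'])
T=campose('wrist',o);p,d=capture('wrist');np.savez('w11.npz',p=p,d=d,T=T)
cv2.imwrite('pics/w11.png',cv2.resize(np.clip(p[:,:,::-1].astype(float)*2,0,255).astype(np.uint8),None,fx=1.5,fy=1.5,interpolation=cv2.INTER_CUBIC))
show('w11.npz','pics/pc2.png')
```

```text
[ 0.5768 -0.224   0.228 ] [[-0.0005, -0.953, -0.303], [0.0005, -0.303, 0.953], [-1.0, 0.0003, 0.0006]] [-0.7633202   0.07914544 -1.29208903] [ 0.04482893 -0.00708707  0.00096667] 0.17408406015496986 11.925
```

View pics/w11.png

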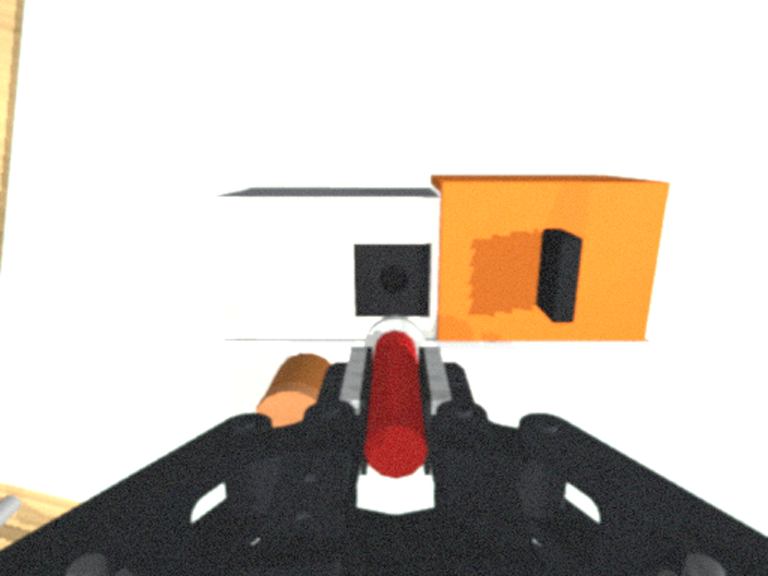

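```bash
cat > hole.py <<'E'
from h import *
from scipy import ndimage as nd
def hole(f,box,tcp):
    a=np.load(f);T=a['T'];g=nd.gaussian_filter(a['p'].astype(float).mean(2),.8)
    u0,u1,v0,v1=box;s=g[v0:v1,u0:u1];th=(np.median(s)+s.min())/2
    l,k=nd.label(s<th);n=nd.sum(s<th,l,range(1,k+1));v,u=np.where(l==1+np.argmax(n));u=u+u0;v=v+v0
    P=ray('wrist',[(u.mean(),v.mean())],.090,T)[0]
    R=T[:3,:3]@np.linalg.inv(np.array(calibration('wrist')['mount'])[:3,:3])
    print('px',u.mean(),v.mean(),u.min(),u.max(),v.min(),v.max(),n.max(),'hole',P.round(4),'tool shift',((P-tcp)@R).round(4))
E
python3 - <<'E'
from hole import *
hole('w11.npz',(240,284,166,207),[.5768,-.2240,.228])
E
```

```text
px 262.15816326530614 186.7295918367347 254 271 178 195 196.0 hole [ 0.5781 -0.2244  0.09  ] tool shift [ 0.138  -0.0012 -0.0009]
```

Call:
carry_out(series=[0.01, 0, 0, 0, 0.03, 0, 0, 0, 0.05, 0, 0, 0, 0.062, 0, 0, 0, 0.064, 0, 0, 0, 0.064, 0, 0, 0])

```text
t: 12.72
tcp_pos: [0.5769, -0.2253, 0.1645]
eef_rot: [[0.0, -0.953, -0.302], [-0.0, -0.302, 0.953], [-1.0, -0.0, -0.0]]
force: [0.1, 0.3, -0.2]
width: 0.179
```

Run:
```python
from pinc import *
o=get_obs();print(np.round(o['tcp_pos'],4),np.round(o['eef_rot'],4).tolist(),o['force'],o['wrist_torque'],o['width'],o['t'])
T=campose('wrist',o);p,d=capture('wrist');np.savez('w12.npz',p=p,d=d,T=T)
cv2.imwrite('pics/w12.png',cv2.resize(np.clip(p[150:300,170:360,::-1].astype(float)*3.5,0,255).astype(np.uint8),None,fx=4,fy=4,interpolation=cv2.INTER_CUBIC))
```

```text
[ 0.5769 -0.2253  0.1645] [[0.0003, -0.9532, -0.3023], [-0.0003, -0.3023, 0.9532], [-1.0, -0.0002, -0.0003]] [ 0.14205632  0.32346001 -0.20464756] [-0.01119634  0.03708738 -0.03835846] 0.1786169840993565 12.725
```

View pics/w12.png

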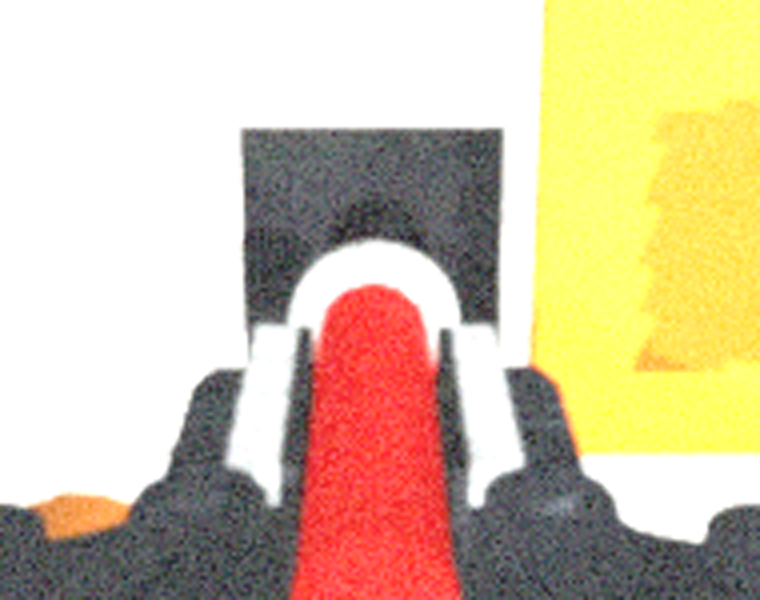

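Run:
```python
from h import *
T=np.load('w12.npz')['T'];t=np.array([.5769,-.2253,.1645]);R=np.array(get_obs()['eef_rot'])
for uv in [(378,198),(378,203),(338,215),(420,215)]:
    q=(np.array(uv)+.5)/4-.5+[170,150]; print(uv,((ray('wrist',[q],.09,T)[0]-t)@R).round(4))
```

```text
(378, 198) [0.0745 0.0077 0.0006]
(378, 203) [0.0745 0.0068 0.0006]
(338, 215) [ 0.0745  0.0047 -0.006 ]
(420, 215) [0.0745 0.0047 0.0075]
```

Call:
carry_out(series=[0.004, -0.0007, 0.0002, 0, 0.009, -0.0007, 0.0002, 0, 0.012, -0.0007, 0.0002, 0, 0.0145, -0.0007, 0.0002, 0, 0.016, -0.0007, 0.0002, 0])

```text
t: 13.4
tcp_pos: [0.5771, -0.225, 0.1482]
eef_rot: [[-0.0, -0.953, -0.302], [-0.0, -0.302, 0.953], [-1.0, 0.0, -0.0]]
force: [-2.1, -0.6, 0.9]
width: 0.175
```

Call:
carry_out(series=[0.003, 0, 0, 0, 0.006, 0, 0, 0, 0.008, 0, 0, 0])

```text
t: 13.78
tcp_pos: [0.5772, -0.2249, 0.1401]
eef_rot: [[-0.0, -0.953, -0.302], [-0.0, -0.302, 0.953], [-1.0, 0.0, -0.0]]
force: [-3.1, -1.8, 2.1]
width: 0.176
```

Call:
carry_out(series=[0, 0.0006, 0, 0, 0.002, 0.0006, 0, 0, 0.004, 0.0006, 0, 0, 0.005, 0.0006, 0, 0])

```text
t: 14.28
tcp_pos: [0.5772, -0.2251, 0.1368]
eef_rot: [[0.001, -0.953, -0.302], [0.0, -0.302, 0.953], [-1.0, -0.001, -0.0]]
force: [-12.3, 4.1, 34.2]
width: 0.178
```

Call:
carry_out(series=[-0.002, 0.0003, 0, 0, -0.003, 0.0003, 0, 0, -0.003, 0.0003, 0, 0])

```text
t: 14.65
tcp_pos: [0.5767, -0.2249, 0.1383]
eef_rot: [[0.0, -0.953, -0.303], [-0.0, -0.303, 0.953], [-1.0, -0.0, -0.0]]
force: [-0.4, -0.6, 0.1]
width: 0.178
```

Call:
carry_out(series=[0.001, 0, 0, 0, 0.002, 0, 0, 0, 0.002, 0, 0, 0])

```text
t: 15.02
tcp_pos: [0.5768, -0.225, 0.1369]
eef_rot: [[0.001, -0.953, -0.302], [0.0, -0.302, 0.953], [-1.0, -0.001, -0.0]]
force: [-3.7, 2.4, 10.5]
width: 0.178
```

Pressed flat at the predicted home height; now release a little.

Call:
carry_out(series=[0, 0, 0, 0, 0, 0, 0, 0, 0, 0, 0, 0], jaw=0.035)

```text
t: 15.4
tcp_pos: [0.5765, -0.225, 0.1362]
eef_rot: [[-0.0, -0.953, -0.302], [-0.0, -0.302, 0.953], [-1.0, 0.0, 0.0]]
force: [0.7, -0.3, -0.3]
width: 0.41
```

Run:
```python
from pinc import *
o=get_obs();print(np.round(o['tcp_pos'],4),o['force'],o['width'],o['t'])
T=campose('wrist',o);p,d=capture('wrist');np.savez('w13.npz',p=p,d=d,T=T)
cv2.imwrite('pics/w13.png',cv2.resize(np.clip(p[150:340,150:380,::-1].astype(float)*1.5,0,255).astype(np.uint8),None,fx=3,fy=3,interpolation=cv2.INTER_CUBIC))
```

```text
[ 0.5765 -0.225   0.1362] [ 0.68553222 -0.29886214 -0.2687742 ] 0.40983353022905117 15.4
```

View pics/w13.png

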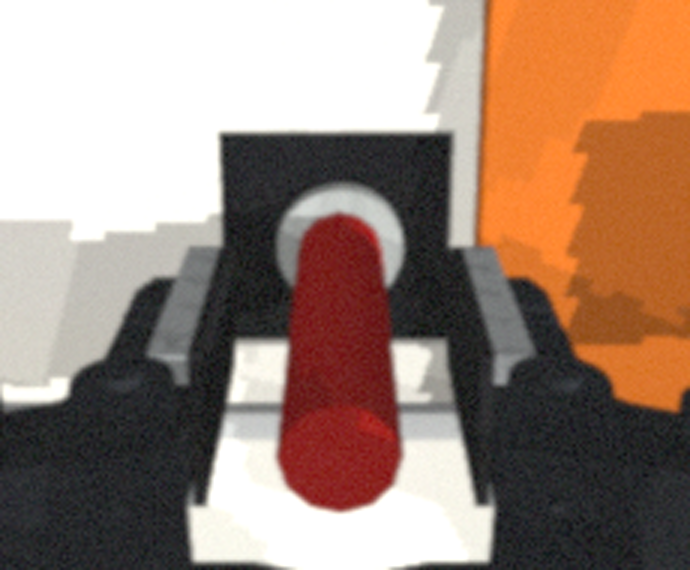

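Call:
carry_out(series=[-0.01, 0, 0, 0, -0.03, 0, 0, 0, -0.065, 0, 0, 0, -0.1, 0, 0, 0, -0.125, 0, 0, 0, -0.13, 0, 0, 0, -0.13, 0, 0, 0])

```text
t: 16.32
tcp_pos: [0.5765, -0.225, 0.2667]
eef_rot: [[0.001, -0.953, -0.302], [-0.0, -0.302, 0.953], [-1.0, -0.001, -0.0]]
force: [-0.2, 0.0, -0.7]
width: 0.411
```

Run:
```python
from h import *
capture('wrist');o=get_obs();print(np.round(o['tcp_pos'],4),o['force'],o['width'],o['t'])
T=campose('wrist',o);p,d=capture('wrist');np.savez('w14.npz',p=p,d=d,T=T)
im=cv2.resize(p[:,:,::-1],None,fx=1.5,fy=1.5,interpolation=cv2.INTER_CUBIC)
cv2.imwrite('pics/w14.png',im)
s,ds=capture('scene');cv2.imwrite('pics/s14.png',cv2.resize(s[110:290,120:420,::-1],None,fx=2.6,fy=2.6,interpolation=cv2.INTER_CUBIC))
t,dt=capture('top');np.savez('t14.npz',p=t,d=dt)
X=cloud('wrist',d,T);q=p.astype(int);m=(q[...,0]>2.5*q[...,1])&(q[...,0]>60)&(np.hypot(X[...,0]-.577,X[...,1]+.225)<.02)
print('pin top z',np.percentile(X[m][:,2],[50,90,97]),'expect .159')
v,u=np.where(m);print(u.min(),u.max(),v.min(),v.max())
print('expected proj top/collar',proj('wrist',[[.577,-.225,.159],[.577,-.225,.094]],T))
```

```text
[ 0.5763 -0.2249  0.2661] [-0.28290934 -0.27409328 -0.18024755] 0.40654850466377046 16.375
pin top z [0.15662837 0.15852314 0.15890771] expect .159
253 273 173 207
expected proj top/collar [[262.74730753 196.71697891]
 [262.76375909 176.90020296]]
```

View pics/w14.png

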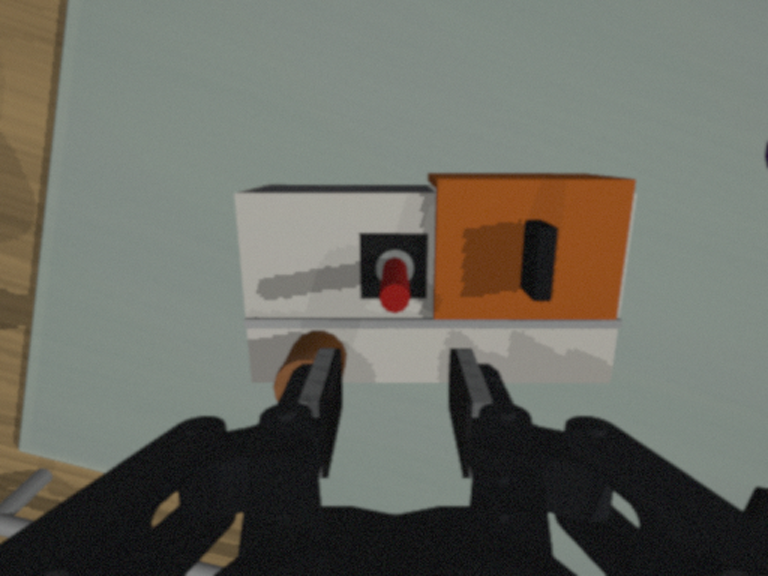

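View pics/s14.png

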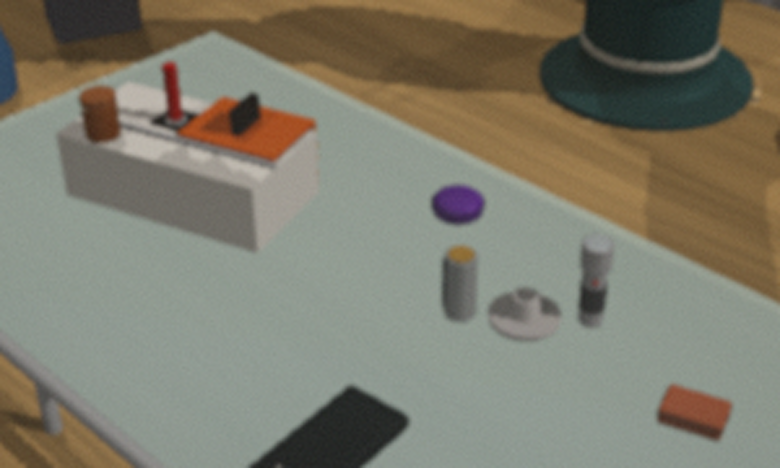

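Run:
```python
from h import *
T=np.load('w14.npz')['T']
def w(p,z): return ray('wrist',(np.array(p,float)+.5)/1.5-.5,z,T)
F=w([(436,181),(634,181),(618,319),(435,319)],.0995);C=w([(236,194),(613,383),(250,383)],.092)
yd=np.array([-.3025,.953]);
print('F',(F[:,:2]@yd).round(4),'C',(C[:,:2]@yd).round(4))
print('door rear corners rel +y end',((C[1,:2]-F[2,:2])@yd).round(4),'rel -y',((F[3,:2]-C[2,:2])@yd).round(4))
```

```text
F [-0.364  -0.2455 -0.2435 -0.3626] C [-0.4869 -0.2371 -0.4893]
door rear corners rel +y end 0.0065 rel -y 0.1267
```

```bash
python3 -c "
from cell import *
print(sign_off(), get_obs()['t'])"
```

```text
the job is handed in; nothing more can be done
the job is handed in; nothing more can be done
```

The door is shut and the locking pin stands fully home in the lock recess, let go. I handed the job in at about 16.5 s on the robot's clock.

- **Door:** I pushed it by its handle with closed fingers until it stopped moving and the force rose to about 16 N. In the last picture its two ends measured 6.5 mm and 126.7 mm from the cabinet's ends. The true values when shut are 5 and 125 mm, so both are off by about 1.6 mm, roughly the camera error.
- **Pin:** I lifted it out of the incense holder and put it down at the hole position found by the wrist camera. It went in on the first try, so no search about the floor was needed. The tool then stopped at the predicted home height of 0.137 m. One press there read 34 N upwards at the wrist, so I backed off and seated it again at about 10 N before releasing.
- **Last checks:** The pin looks upright with its collar on the recess floor, and its top measured 0.159 m, as expected. In the last scene picture the incense holder, flashlight, coin holder, earbud case and tin stand upright, and the charger and candle jar look in place. I judged this by eye and did not measure their positions again. The arm was clear of everything, and no check failed.

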